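# Lift a rinsed disc off the drying rack with the tongs

### The arm

A 6-joint arm with a two-finger parallel gripper is mounted at the origin on a cart in front of the work surface, level with it; the furniture and walls round the work are solid. World frame = base frame: x ahead of the robot, y to its left, z up, the work surface at z = 0. Lengths are in m, angles in degrees, forces in N, time in s.
With the tool pointing down it reaches from about 0.25 to 0.725 m from the base axis. Payload 9.7 kg.
Tool frame: the origin (TCP) lies midway between the tips of the shut fingers; the grasp point (between the pads) lies 19 mm behind it (bot.pinch_z is the distance from the TCP to the grasp point, in m); z points along the fingers, y is the line along which they close (so a half turn about z gives the same grasp; the last joint's range is limited). The gripper opens to 85 mm and grips with 20 to 120 N. Pads are 22 mm wide; open, the fingers measure 114 mm over their backs; the gripper's body (76 mm by 85 mm) begins 54 mm behind the grasp point. The pads swing forward as they close: fully open they stand 13 mm farther back than shut.
Start: joints at [65.546, 4.979, 10.078, 95.1, 0, 90], TCP at [0.228, 0.501, 0.231] pointing down, gripper open.
Joint ranges: [-179.16, 179.16], [-48.56, 103.87], [-65.8, 70.77], [-126.05, 130.52], [-82.76, 87.17], [-180, 180]. Speed limits (degrees/s): [127.2, 127.2, 147.25, 180, 180, 180].

### API

Orientations are given as [roll, pitch, yaw] about the fixed x, y, z axes, in that order (R = Rz(yaw) Ry(pitch) Rx(roll)).
In Python, from workcell import sensors, camera, ticket, bot gives the robot as it stands.
- The arm moves only by the shell command python3 -m handwheel 'ROWS' [FORCE]. ROWS is a JSON object of lists of equal length, an entry for each row: "gripper": the opening, from -1 (shut) to 1 (fully open); "slide": the shift along the tool's x, y, z in mm, a list of three; "yaw": the turn about the tool's z in rad. A call has 1 to 8 rows; each row shifts and turns the commanded pose from where the row before left it, along the tool's axes as they then stand; what a row does not reach is not made up. A row lasts 1/12 s, in which the tool goes at most 41.7 mm and 7.16 degrees, less where a joint would pass 70% of its speed; a pose out of reach is approached as far as the arm can. A call is refused whole if a number of a shift passes 41.7 or a number of a turn 0.125, either way. A call with a gripper value outside its range is refused whole. The fingers move at their own pace and stop on an object; FORCE is the grip in N (left out, the last holds). Time passes only in rows, so rows that do not move let the fingers close. It gives the time, the measured TCP pose, the force, the opening and the grip force at its end, in the units of the state.
- sensors.get_obs(): the state, without advancing time (a new reading comes with each control period).
- camera(name): name is "scene" or "top"; returns a dict with "img" (420x560x3 uint8, red, green, blue), "fx", "fy", "cx", "cy" (pixels), "R" (3x3) and "t" (3): a world point X has camera coordinates R X + t. Camera axes: x right, y down, z forward; pixel columns grow to the right and rows downward; lengths in m; the calibration is good to about 2 mm. A picture is of the moment at which its call begins. There is no depth.
- ticket.job_done(): hands the job in; it is judged then, once.
The state is a dict: "time": time; "q": joint angles; "qd": joint speeds; "joint_efforts": joint torques, N m; "ee_pos": TCP position; "tcp_rot": TCP orientation; "wrist_force": force on the tool from outside, world axes, zero at the start; "torque": the same for the moment, N m; "opening": finger opening in m; "grasp_force": force on a finger pad.
Only numpy, scipy, OpenCV 4.12 (cv2) and the standard library are available. Lean on these libraries where they do the work, as an engineer would, in place of code of your own. Each camera call takes 0.05 s, during which the arm holds its last target. There are 200 camera calls.

### The job

The three turned metal discs on the grey drying rack have been rinsed for pouching, so the gripper itself must not touch them. Take the spring tongs from their rest, close their jaws round the rim of the largest disc and lift it off its post, without dropping it or upsetting the two smaller discs. Finish while still holding it up in the tongs, level and steady, about 10 cm above the posts, so that it can be looked over and a pouch slipped round it.

Things in the scene. Friction and masses are not known exactly. Their poses are not given: they have to be found in the camera images.
- tongs: Spring tongs of steel strip (16 mm high) with black grips and white jaws, 198 mm long, 120 g, lying level and open on their rest. Origin midway between the grips at the underside; x runs from the sprung bow (end at -97 mm) to the jaws (tips at +101 mm), z up. Both arms flex alike about x -85 mm, y 11 mm either side; they spring open against a stop when released.
- tongs_grip (a point): Midway between the flat black grips (64 mm long along x, 20 mm high) at mid height, near the centre of mass; take them from above, one finger outside each. Outside width: 57 mm open, 51 mm with the jaws still some 75 mm apart (good for carrying), 41 mm closed on the 50 mm disc. The spring pushes back 7 N per grip at first, 14 N when closed; grip with 40 to 60 N.
- tongs_jaws (a point): Midway between the two jaws at mid height, where the disc's centre belongs; 75 mm ahead of tongs_grip along the tongs' x. The jaws are 16 mm high, their faces hollowed to a shallow V that draws a disc to this point. Open, they stand about 86 mm apart inside (in the hollow) and 105 mm outside.
- tongs_rest: Fixed rest of folded steel sheet, 124 mm long, that carries the tongs. Origin under it on the table, x along the tongs (towards the jaws). Two notched uprights at x -60 mm (54 mm wide) and x +40 mm (86 mm wide), notch floor 32 mm above the table, side horns up to 42 mm; between them the sides are open for fingers (base plate 34 mm wide, 3 mm thick).
- drying_rack: Fixed grey plastic drying rack, 62 x 240 x 15 mm foot with three flared posts in a row along its y at y -88, 0 and +88 mm. Each post has a flat round top 32 mm across, 50 mm above the table, on which a disc lies loose. Origin under the middle post on the table; x across the rack, away from the robot.
- disc_large: The largest disc: grey turned metal, 50 mm across, 6 mm thick, about 92 g, lying flat on one of the three posts. Origin: centre of its underside, z up.
- disc_small_a: A small disc, 38 mm across, 5 mm thick, on another post. Origin: centre of its underside.
- disc_small_b: The other small disc, 38 mm across, 5 mm thick, on another post. Origin: centre of its underside.
Things that resemble listed ones, but are neither listed nor needed, are in the scene too. Leave any pink look-alike of the disc_small_a alone.

How it is judged (in metres and radians):
On the way, in this order (a step that is already met when the one before it is completed fails the run):
1. the tongs are taken up from the rest in the fingers, the large disc still on its post (contact force between the fingers and tongs above 2 N and z of tongs in the frame of tongs_rest above 0.05 m and distance of disc_large from where it was at the start of the episode below 0.01 m), for 0.2 s.
2. the jaws are closed round the rim of the large disc (contact force between tongs and disc_large above 2 N and horizontal distance between tongs_jaws and disc_large below 0.012 m), for 0.2 s.
At the end, for the whole second after the job is handed in: The fingers hold the tongs and only the tongs hold the large disc: centred in the jaws within 15 mm, underside at least 70 mm above the post tops, within 15 degrees of level, still; fingers and arm touch no disc; both small discs lie on their posts, moved under 10 mm (z of disc_large in the frame of drying_rack above 0.12 m and angle between disc_large's own z axis and vertical below 0.26 rad and distance between tongs_jaws and disc_large below 0.015 m and contact force between tongs and disc_large above 2 N and contact force between the fingers and tongs above 2 N and contact force between each of the arm, the fingers and disc_large below 0.2 N and linear speed of disc_large below 0.03 m/s and z of each of disc_small_a, disc_small_b in the frame of drying_rack above 0.045 m and distance of each of disc_small_a, disc_small_b from where it was at the start of the episode below 0.01 m); the arm keeps its last pose, push and grip.
It fails at once if a finger or the arm touches a disc (contact force between any of the fingers, the arm and disc_large above 0.5 N or contact force between any of the fingers, the arm and disc_small_a above 0.5 N or contact force between any of the fingers, the arm and disc_small_b above 0.5 N).
It fails at once if the large disc is dropped or knocked off its post (height (world z) of disc_large below 0.04 m).
It fails at once if a small disc is upset (distance of any of disc_small_a, disc_small_b from where it was at the start of the episode above 0.015 m).
It also fails if it takes over 43 s, if anything falls off the work surface, if the arm or the gripper's body presses on something with over 40 N, if the wrist force passes 120 N, or if a joint passes its speed limit or range.

## Working session

There is one attempt and no reset: what is moved stays moved. The work goes in short steps, Python scripts to look and compute and a shell command to move; the robot and the scene stay as the last step left them, time stands still between calls to the robot, and variables do not carry over. Pictures are saved under pics/ and viewed, at most 10 in all, crops included, and the job is handed in when it is done.

```bash
mkdir -p pics; python3 - <<'E'
from workcell import sensors,camera,bot
import cv2,numpy as np
o=sensors.get_obs();print(o['time'],o['ee_pos'],o['tcp_rot'],o['opening'],bot.pinch_z)
for n in('scene','top'):
    c=camera(n);cv2.imwrite(f'pics/{n}0.png',c['img'][:,:,::-1])
    np.savez(f'{n}0.npz',**c)
    print(n,c['fx'],c['cx'],c['cy'],c['R'],c['t'])
E
```

```text
0.0 [0.2275812  0.50044254 0.23054948] [-1.79920808e+02  1.55171743e-03  1.55544331e+02] 0.08488440721579993 0.0187
scene 493.4396447915512 285.4212410144677 210.01121092001628 [[ 0.62810243 -0.77809852 -0.00707385]
 [-0.60757736 -0.48473297 -0.62919289]
 [ 0.48614513  0.39949549 -0.777217  ]] [-0.27495087  0.40795935  0.62695914]
top 496.5045359592822 276.2876170325331 211.19395094117644 [[ 0.02119518 -0.99966369 -0.01494219]
 [-0.99708929 -0.02004106 -0.07356158]
 [ 0.07323739  0.01645785 -0.99717873]] [0.08681455 0.55688825 0.87496978]
```

View pics/top0.png

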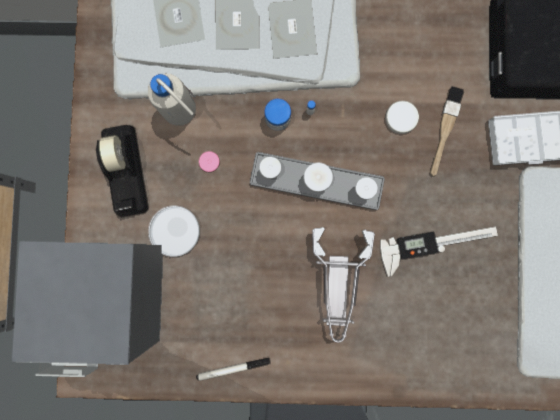

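View pics/scene0.png

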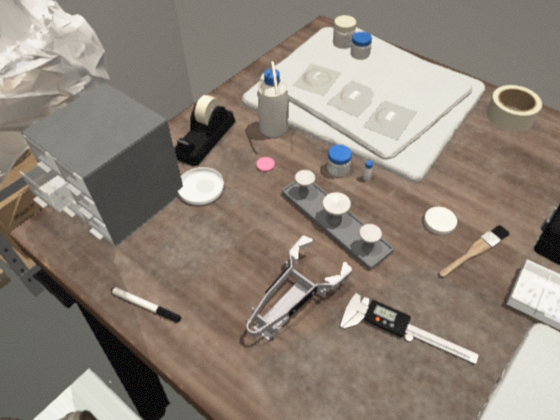

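The top view shows the rack with its discs at about (270,167), (318,177) and (366,188). The middle one is the largest. The tongs' jaws are at about (319,243) and (367,247), with the bow at (338,340). I'll enlarge this for measuring.

```bash
cat > h.py <<'E'
import numpy as np,cv2
def ray(c,u,v,z):
    R,t=c['R'],c['t'];d=R.T@np.array([(u-c['cx'])/c['fx'],(v-c['cy'])/c['fy'],1]);o=-R.T@t
    return o+d*(z-o[2])/d[2]
def proj(c,X):
    p=c['R']@np.asarray(X)+c['t'];return c['fx']*p[0]/p[2]+c['cx'],c['fy']*p[1]/p[2]+c['cy']
def blobs(c,box,th,z,amin=15):
    u0,v0,u1,v1=box;g=c['img'][v0:v1,u0:u1].min(2)
    n,l,s,ce=cv2.connectedComponentsWithStats((g>th).astype(np.uint8))
    return [(s[i,4],s[i,2],s[i,3],np.round(ce[i]+[u0,v0],1),np.round(ray(c,*(ce[i]+[u0,v0]),z),4)) for i in range(1,n) if s[i,4]>=amin]
E
python3 - <<'E'
from h import *
c=dict(np.load('top0.npz'));s=dict(np.load('scene0.npz'))
print(*blobs(c,(245,150,390,215),150,.055),sep='\n');print()
print(*blobs(c,(300,220,378,350),165,.045),sep='\n');print()
print(*blobs(s,(280,165,395,260),150,.055),sep='\n')
im=c['img'][140:350,240:400,::-1];a=cv2.resize(im[:,:],None,fx=2.85,fy=2.85,interpolation=cv2.INTER_CUBIC)
b=cv2.resize(s['img'][225:345,235:365,::-1],(340,314),interpolation=cv2.INTER_CUBIC)
o=np.zeros((598,800,3),np.uint8);o[:a.shape[0],:a.shape[1]]=a;o[:314,460:]=b
cv2.imwrite('pics/crop.png',o)
E
```

```text
(np.int32(396), np.int32(23), np.int32(22), array([269.5, 166.6]), array([0.6304, 0.1112, 0.055 ]))
(np.int32(2021), np.int32(101), np.int32(44), array([334.2, 181.8]), array([ 0.6059, -0.002 ,  0.055 ]))

(np.int32(225), np.int32(15), np.int32(37), array([318. , 242.3]), array([0.5003, 0.024 , 0.045 ]))
(np.int32(219), np.int32(14), np.int32(32), array([367.7, 244.8]), array([ 0.4977, -0.0627,  0.045 ]))
(np.int32(141), np.int32(29), np.int32(8), array([339.8, 260.5]), array([ 0.4694, -0.0144,  0.045 ]))
(np.int32(835), np.int32(21), np.int32(50), array([336.6, 290.6]), array([ 0.4173, -0.0095,  0.045 ]))
(np.int32(22), np.int32(17), np.int32(4), array([336. , 320.3]), array([ 0.3666, -0.0092,  0.045 ]))

(np.int32(24), np.int32(9), np.int32(4), array([391.1, 166.1]), array([ 0.7572, -0.0043,  0.055 ]))
(np.int32(244), np.int32(20), np.int32(15), array([304.7, 176.9]), array([0.631 , 0.1086, 0.055 ]))
(np.int32(494), np.int32(29), np.int32(22), array([336.2, 202.6]), array([0.6163, 0.0254, 0.055 ]))
(np.int32(327), np.int32(23), np.int32(18), array([370.1, 232.3]), array([ 0.5981, -0.0588,  0.055 ]))
(np.int32(223), np.int32(24), np.int32(25), array([298.7, 245.8]), array([0.4988, 0.02  , 0.055 ]))
```

View pics/crop.png

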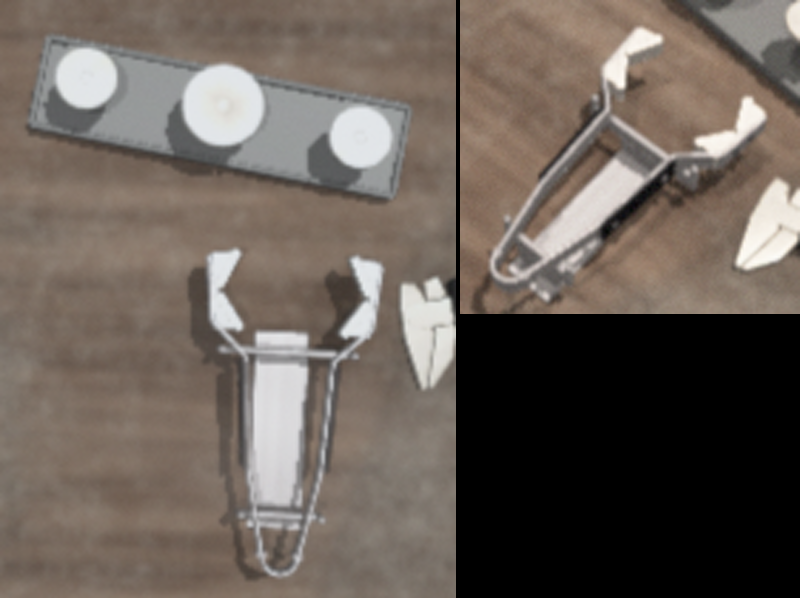

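The crop confirms that the largest disc is in the middle, at crop (223,105). The tongs' bow end is at crop (282,577), the jaws near (222,290) and (365,298), and the grips run along x≈243 and x≈333. Next I'll compute the poses.

```bash
python3 - <<'E'
from h import *
c=dict(np.load('top0.npz'));s=dict(np.load('scene0.npz'))
C=lambda x,y:(240+(x+.5)/2.85-.5,140+(y+.5)/2.85-.5)
print('bow',ray(c,*C(282,577),.048))
for n,p,z in[('tipL',(225,252),.048),('tipR',(367,260),.048),('rearL',(230,330),.048),('rearR',(355,335),.048),('gripL0',(245,365),.05),('gripL1',(241,465),.05),('gripR0',(336,368),.05),('gripR1',(330,468),.05),('up40L',(220,350),.042),('up40R',(357,356),.042),('up60L',(238,516),.042),('up60R',(324,520),.042),('foot',(50,37),.015),('foot',(410,106),.015),('foot',(28,128),.015),('foot',(392,199),.015)]:
    print(n,np.round(ray(c,*C(*p),z),4))
j=[ray(c,*p,.048) for p in((318,242.3),(367.7,244.8))];print('jaws',j,(j[0]+j[1])/2)
for k,cc,box in(('top',c,(245,150,390,215)),('scene',s,(285,165,390,260))):
  for th in(190,205):
    print(k,th,*[(int(b[0]),int(b[1]),int(b[2]),b[3],b[4]) for b in blobs(cc,box,th,.0555,100)],sep='\n')
g=cv2.cvtColor(c['img'],cv2.COLOR_RGB2GRAY)[150:210,250:385]
g=cv2.resize(g,None,fx=4,fy=4,interpolation=cv2.INTER_CUBIC)
h=cv2.HoughCircles(g,cv2.HOUGH_GRADIENT,1,100,param1=150,param2=15,minRadius=36,maxRadius=64)
for x,y,r in h[0]: print('hough',r/4,np.round(ray(c,250+(x+.5)/4-.5,150+(y+.5)/4-.5,.056),4))
E
```

```text
bow [ 0.33015384 -0.01375837  0.048     ]
tipL [0.5249 0.0234 0.048 ]
tipR [ 0.5218 -0.0633  0.048 ]
rearL [0.4775 0.0196 0.048 ]
rearR [ 0.4761 -0.0564  0.048 ]
gripL0 [0.4565 0.0104 0.05  ]
gripL1 [0.3964 0.012  0.05  ]
gripR0 [ 0.4559 -0.0447  0.05  ]
gripR1 [ 0.3959 -0.0417  0.05  ]
up40L [0.465  0.0251 0.042 ]
up40R [ 0.4632 -0.0586  0.042 ]
up60L [0.3649 0.0127 0.042 ]
up60R [ 0.3637 -0.0395  0.042 ]
foot [0.6624 0.1357 0.015 ]
foot [ 0.622  -0.0955  0.015 ]
foot [0.6032 0.1483 0.015 ]
foot [ 0.5622 -0.0844  0.015 ]
jaws [array([0.50019192, 0.02410933, 0.048     ]), array([ 0.49767139, -0.06217738,  0.048     ])] [ 0.49893165 -0.01903402  0.048     ]
top
190
(350, 21, 21, array([269.8, 166.8]), array([0.63  , 0.1107, 0.0555]))
(615, 28, 28, array([317.8, 176.4]), array([0.6146, 0.0266, 0.0555]))
(358, 22, 22, array([366.2, 187.6]), array([ 0.5967, -0.0575,  0.0555]))
top
205
(326, 21, 20, array([269.8, 166.7]), array([0.6302, 0.1107, 0.0555]))
(588, 27, 28, array([317.9, 176.3]), array([0.6148, 0.0266, 0.0555]))
(337, 21, 20, array([366.2, 187.5]), array([ 0.5968, -0.0575,  0.0555]))
scene
190
(204, 19, 13, array([304.7, 176.9]), array([0.6307, 0.1083, 0.0555]))
(438, 27, 21, array([336.2, 202.6]), array([0.616 , 0.0251, 0.0555]))
(277, 21, 17, array([370.2, 232.4]), array([ 0.5977, -0.0591,  0.0555]))
(178, 22, 23, array([299. , 245.5]), array([0.4994, 0.0197, 0.0555]))
scene
205
(188, 18, 13, array([304.6, 177. ]), array([0.6305, 0.1084, 0.0555]))
(420, 27, 20, array([336.2, 202.6]), array([0.6159, 0.0252, 0.0555]))
(263, 21, 16, array([370.3, 232.4]), array([ 0.5979, -0.0594,  0.0555]))
(156, 22, 22, array([298.7, 245.8]), array([0.4987, 0.0198, 0.0555]))
hough 14.25 [0.6144 0.0264 0.056 ]
hough 10.9 [ 0.5968 -0.0571  0.056 ]
hough 10.55 [0.6291 0.1108 0.056 ]
```

```bash
python3 - <<'E'
from h import *
c=dict(np.load('top0.npz'));s=dict(np.load('scene0.npz'))
b=ray(s,110,237,0);print(b)
for z in(.1,.14,.18,.22):print(z,proj(s,[b[0],b[1],z]),[np.round(ray(c,u,v,z)[:2],2) for u,v in((15,242),(162,245),(130,363),(15,355))])
E
python3 -m handwheel '{"gripper":[1,1],"slide":[[0,0,-20],[0,0,-20]],"yaw":[-0.1,-0.1]}'
python3 -c "
from workcell import sensors as s
o=s.get_obs();print(o['q'])"
```

```text
[0.32634962 0.32908194 0.        ]
0.1 (np.float64(93.34072291472401), np.float64(202.51021687325465)) [array([0.49, 0.53]), array([0.49, 0.28]), array([0.3 , 0.33]), array([0.31, 0.52])]
0.14 (np.float64(85.77993315030233), np.float64(186.85707670954983)) [array([0.49, 0.51]), array([0.49, 0.27]), array([0.31, 0.32]), array([0.32, 0.5 ])]
0.18 (np.float64(77.61425149967178), np.float64(169.9516259045319)) [array([0.49, 0.48]), array([0.49, 0.26]), array([0.32, 0.3 ]), array([0.32, 0.47])]
0.22 (np.float64(68.76806273923393), np.float64(151.6373178896052)) [array([0.49, 0.46]), array([0.49, 0.25]), array([0.33, 0.29]), array([0.33, 0.45])]
time: 0.27
ee_pos: [0.2274, 0.5, 0.2703]
tcp_rot: [-179.8, -0.0, 167.3]
wrist_force: [0.5, 0.5, 0.2]
opening: 0.0852
grasp_force: 0.0
[6.55464904e+01 6.17058415e+00 1.57501939e+01 9.97670289e+01
 2.87672314e-04 7.82929112e+01]
```

```bash
python3 -m handwheel '{"gripper":[1,1,1,1,1,1,1,1],"slide":[[0,0,0],[0,0,0],[-1,-30,0],[-1,-30,0],[-1,-30,0],[-1,-30,0],[-1,-30,0],[-1,-30,0]],"yaw":[-0.094,-0.094,0,0,0,0,0,0]}'
python3 -m handwheel '{"gripper":[1,1,1,1,1,1,1,1],"slide":[[-1,-30,0],[-1,-30,0],[-1,-30,0],[-1,-30,0],[-1,-30,0],[-1,-30,0],[-30,-20,0],[-30,-20,0]],"yaw":[0,0,0,0,0,0,0,0]}'
```

```text
time: 0.93
ee_pos: [0.2263, 0.3191, 0.2709]
tcp_rot: [-180.0, -0.0, 177.8]
wrist_force: [0.5, 0.1, 0.6]
opening: 0.0856
grasp_force: 0.0
time: 1.6
ee_pos: [0.2841, 0.0967, 0.2721]
tcp_rot: [179.9, 0.2, 177.8]
wrist_force: [0.7, 2.1, 0.3]
opening: 0.0853
grasp_force: 0.0
```

```bash
python3 -m handwheel '{"gripper":[1,1,1,1,1,1,1,1],"slide":[[-29,-21.5,0],[-29,-21.5,10],[-29,-21.5,30],[-29,-21.5,30],[-29,-21.5,30],[0,0,30],[0,0,20],[0,0,0]],"yaw":[0,0,0,0,0,0,0,0]}'
python3 - <<'E'
from workcell import camera
import cv2
a=camera('top')['img'][120:360,220:400];cv2.imwrite('pics/t1.png',cv2.resize(a,None,fx=2.4,fy=2.4)[:,:,::-1])
E
```

```text
time: 2.27
ee_pos: [0.4132, -0.0077, 0.1268]
tcp_rot: [-180.0, -0.4, 177.7]
wrist_force: [-0.6, 0.1, -0.9]
opening: 0.0856
grasp_force: 0.0
```

View pics/t1.png

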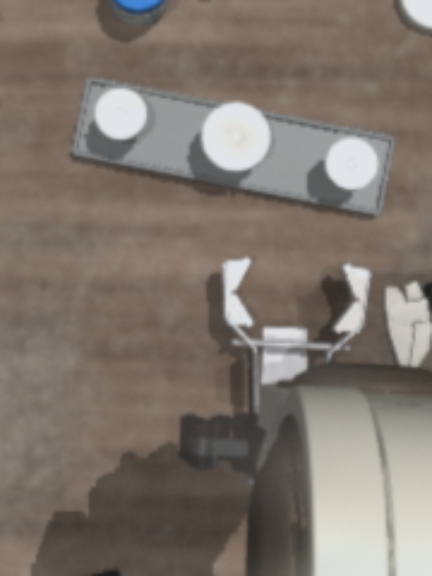

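The view is consistent: the left finger is at about (225,445) in the crop, outside the left grip, and the tongs and discs haven't moved. I'll let the arm settle and check the offset.

```bash
python3 -m handwheel '{"gripper":[1,1],"slide":[[0,0,20],[0,0,0]],"yaw":[0,0]}'
```

```text
time: 2.48
ee_pos: [0.4149, -0.007, 0.1108]
tcp_rot: [-180.0, -0.1, 177.8]
wrist_force: [-0.2, -0.1, -1.0]
opening: 0.0853
grasp_force: 0.0
```

```bash
python3 -m handwheel '{"gripper":[1,1,1,1],"slide":[[-11,-8.5,20],[0,0,20],[0,0,0],[0,0,0]],"yaw":[-0.005,0,0,0]}'
```

```text
time: 2.82
ee_pos: [0.4259, -0.016, 0.0726]
tcp_rot: [180.0, -0.0, 178.1]
wrist_force: [0.9, -0.2, 0.9]
opening: 0.0858
grasp_force: 0.0
```

```bash
python3 -m handwheel '{"gripper":[1,1,1,1,1],"slide":[[0,0,20],[0,0,20],[0,0,16],[0,0,0],[0,0,0]],"yaw":[0,0,0,0,0]}' 50
python3 -m handwheel '{"gripper":[0.4,0.3,0.2,0.2,0.2,0.2,0.2,0.2],"slide":[[0,0,0],[0,0,0],[0,0,0],[0,0,0],[0,0,0],[0,0,0],[0,0,0],[0,0,0]],"yaw":[0,0,0,0,0,0,0,0]}' 50
```

```text
time: 3.23
ee_pos: [0.4264, -0.016, 0.017]
tcp_rot: [180.0, 0.0, 178.1]
wrist_force: [0.2, -0.7, 1.3]
opening: 0.0852
grasp_force: 0.0
time: 3.9
ee_pos: [0.4274, -0.0162, 0.0175]
tcp_rot: [180.0, 0.2, 178.1]
wrist_force: [-1.1, 0.2, 8.3]
opening: 0.0513
grasp_force: 6.8
```

```bash
python3 -m handwheel '{"gripper":[0.2,0.2,0.2,0.2,0.2,0.2,0.2,0.2],"slide":[[0,0,-4],[0,0,-6],[0,0,-10],[0,0,-15],[0,0,-20],[0,0,-20],[0,0,-20],[0,0,-10]],"yaw":[0,0,0,0,0,0,0,0]}' 50
python3 -m handwheel '{"gripper":[0.2,0.2,0.2],"slide":[[0,0,0],[0,0,0],[0,0,0]],"yaw":[0,0,0]}' 50
python3 - <<'E'
from workcell import camera
import cv2,numpy as np
o=[]
for n,(v,u) in(('top',(140,240)),('scene',(140,230))):
    c=camera(n);np.savez(n+'1.npz',**c);o.append(cv2.resize(c['img'][v:v+180,u:u+170],None,fx=2.35,fy=2.35,interpolation=cv2.INTER_CUBIC))
cv2.imwrite('pics/l1.png',np.hstack(o)[:,:,::-1])
E
```

```text
time: 4.57
ee_pos: [0.4268, -0.0162, 0.1236]
tcp_rot: [-180.0, 0.2, 178.1]
wrist_force: [0.2, -0.3, -1.2]
opening: 0.0516
grasp_force: 8.8
time: 4.82
ee_pos: [0.4256, -0.0162, 0.1194]
tcp_rot: [-180.0, -0.1, 178.1]
wrist_force: [-0.8, 0.1, -1.1]
opening: 0.0517
grasp_force: 8.8
```

View pics/l1.png

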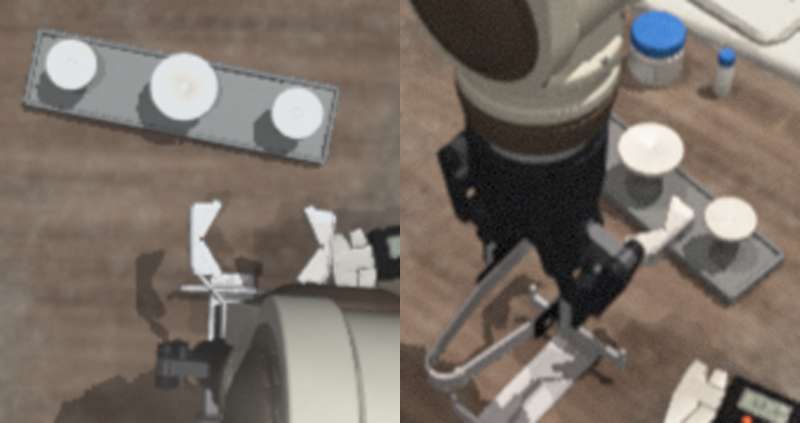

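The tongs are up and level, the jaws are open, and nothing else moved. Next I'll turn to the rack's heading and move above the disc.

```bash
python3 -m handwheel '{"gripper":[0.2,0.2,0.2,0.2,0.2,0.2,0.2,0.2],"slide":[[0,0,0],[0,0,0],[-15,10,0],[-20,16,0],[-20,16,0],[-20,16,0],[-16,12,0],[-11,8,0]],"yaw":[0.081,0.081,0,0,0,0,0,0]}' 50
python3 -m handwheel '{"gripper":[0.2,0.2,0.2,0.2],"slide":[[0,0,0],[0,0,0],[0,0,0],[0,0,0]],"yaw":[0,0,0,0]}' 50
python3 - <<'E'
from workcell import camera
import cv2,numpy as np
o=[]
for n,(v,u) in(('top',(100,240)),('scene',(100,270))):
    c=camera(n);np.savez(n+'2.npz',**c);o.append(cv2.resize(c['img'][v:v+180,u:u+170],None,fx=2.35,fy=2.35,interpolation=cv2.INTER_CUBIC))
cv2.imwrite('pics/l2.png',np.hstack(o)[:,:,::-1])
E
```

```text
time: 5.58
ee_pos: [0.5422, 0.0414, 0.1189]
tcp_rot: [-180.0, -0.1, 168.8]
wrist_force: [0.9, -0.6, -0.1]
opening: 0.0515
grasp_force: 8.8
time: 5.92
ee_pos: [0.5404, 0.0401, 0.1203]
tcp_rot: [-180.0, -0.0, 168.8]
wrist_force: [-0.4, 0.3, -1.4]
opening: 0.0516
grasp_force: 8.8
```

View pics/l2.png

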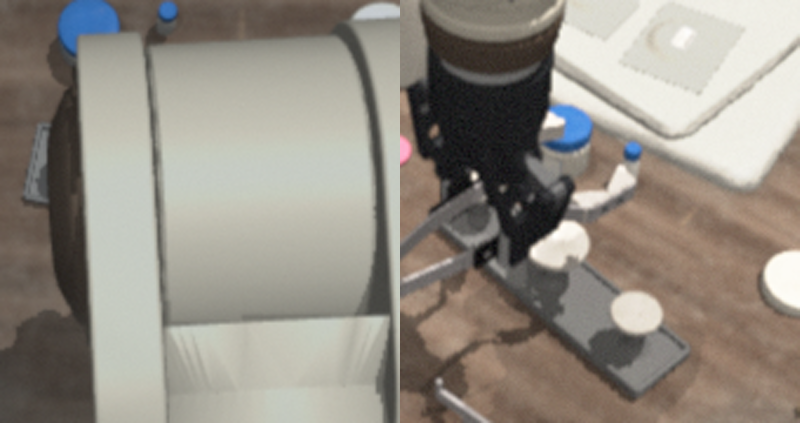

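The top view is blocked by the arm. The scene view shows the right jaw tip near crop (630,165), above and beyond the large disc at (560,245). I'll get the jaw offset from the lifted top view and cross-check it with the scene view.

```bash
python3 - <<'E'
from h import *
c=dict(np.load('top1.npz'));s=dict(np.load('scene2.npz'));s1=dict(np.load('scene1.npz'))
print(*blobs(c,(315,222,345,262),165,.15),sep='\n')
print('crop pts top1')
C=lambda x,y,u=240,v=140:(u+(x+.5)/2.35-.5,v+(y+.5)/2.35-.5)
tcp=np.array([.4256,-.0162]);a=np.radians(-1.9);Rm=np.array([[np.cos(a),np.sin(a)],[-np.sin(a),np.cos(a)]])
for n,p in(('Ltip',(216,202)),('Lhollow',(204,243)),('Rhollow',(317,245)),('Rtip',(310,208))):
    for z in (.15,): print(n,np.round(1e3*Rm@(ray(c,*C(*p),z)[:2]-tcp),1))
tcp=np.array([.5404,.0401]);a=np.radians(-11.2);Rm=np.array([[np.cos(a),np.sin(a)],[-np.sin(a),np.cos(a)]])
print('scene Rtip rel',1e3*Rm@(ray(s,*C(635-400,165,270,100),.15)[:2]-tcp))
print('scene Ltip? rel',1e3*Rm@(ray(s,*C(563-400,120,270,100),.15)[:2]-tcp))
E
```

```text
(np.int32(350), np.int32(22), np.int32(37), array([327.7, 244.4]), array([0.496 , 0.0161, 0.15  ]))
crop pts top1
Ltip [98.4 30. ]
Lhollow [71.2 36.6]
Rhollow [ 73.9 -36.9]
Rtip [ 97.7 -31.4]
scene Rtip rel [107.93316216 -37.45944207]
scene Ltip? rel [100.64569972  27.7511543 ]
```

```bash
python3 -m handwheel '{"gripper":[0.2,0.2,0.2,0.2,0.2,0.2,0.2,0.2],"slide":[[-2,0,10],[0,0,15],[0,0,15],[0,0,10],[0,0,0],[0,0,0],[0,0,0],[0,0,0]],"yaw":[0,0,0,0,0,0,0,0]}' 50
python3 - <<'E'
from workcell import camera
import cv2,numpy as np
c=camera('scene');np.savez('scene3.npz',**c)
cv2.imwrite('pics/l3.png',cv2.resize(c['img'][130:270,290:440],None,fx=4,fy=4,interpolation=cv2.INTER_CUBIC)[:,:,::-1])
E
```

```text
time: 6.68
ee_pos: [0.5437, 0.0401, 0.0714]
tcp_rot: [180.0, 0.1, 168.8]
wrist_force: [0.1, -0.4, -1.4]
opening: 0.0515
grasp_force: 8.8
```

View pics/l3.png

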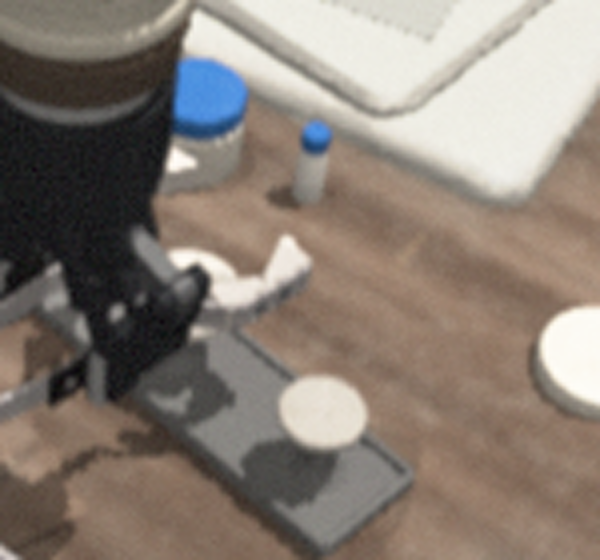

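The right jaw, at about (270,275), passes clear of the large disc at (205,270), and the small disc at (322,410) is well clear. I'll go down to disc height and close.

```bash
python3 -m handwheel '{"gripper":[0.2,0.2,0.2,0.2,0.2,0.2,0.2,0.2],"slide":[[1,0,10],[0,0,10],[0,0,10],[0,0,7],[0,0,4],[0,0,0],[0,0,0],[0,0,0]],"yaw":[0,0,0,0,0,0,0,0]}' 50
python3 -m handwheel '{"gripper":[0.1,0.05,0.0,0.0,-0.03,-0.06,-0.06,-0.06],"slide":[[0,0,0],[0,0,0],[0,0,0],[0,0,0],[0,0,0],[0,0,0],[0,0,0],[0,0,0]],"yaw":[0,0,0,0,0,0,0,0]}' 50
```

```text
time: 7.4
ee_pos: [0.5425, 0.0403, 0.0298]
tcp_rot: [180.0, 0.0, 168.8]
wrist_force: [0.4, 0.5, -0.5]
opening: 0.0514
grasp_force: 8.8
time: 8.07
ee_pos: [0.5423, 0.0403, 0.0294]
tcp_rot: [-180.0, 0.0, 168.8]
wrist_force: [-0.7, 0.8, 0.0]
opening: 0.0405
grasp_force: 31.4
```

```bash
python3 -m handwheel '{"gripper":[-0.12,-0.2,-0.2,-0.2,-0.2,-0.2],"slide":[[0,0,0],[0,0,0],[0,0,0],[0,0,0],[0,0,0],[0,0,0]],"yaw":[0,0,0,0,0,0]}' 55
python3 - <<'E'
from workcell import camera
import cv2,numpy as np
c=camera('scene');np.savez('scene4.npz',**c)
cv2.imwrite('pics/l4.png',cv2.resize(c['img'][130:270,290:440],None,fx=4,fy=4,interpolation=cv2.INTER_CUBIC)[:,:,::-1])
E
```

```text
time: 8.57
ee_pos: [0.5422, 0.0403, 0.0294]
tcp_rot: [-180.0, 0.0, 168.8]
wrist_force: [-0.3, -0.3, 0.0]
opening: 0.04
grasp_force: 55.2
```

View pics/l4.png

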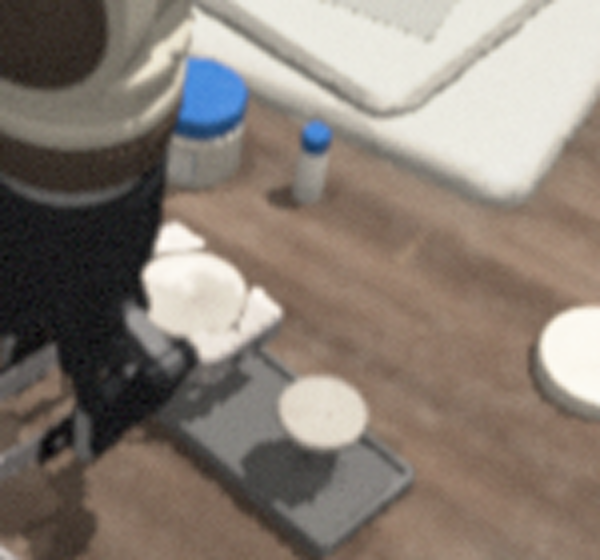

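The jaws at (180,237) and (240,320) hold the large disc at (195,290) by its rim, level. I'll lift gently.

```bash
python3 -m handwheel '{"gripper":[-0.2,-0.2,-0.2,-0.2,-0.2,-0.2,-0.2,-0.2],"slide":[[0,0,-1],[0,0,-2],[0,0,-4],[0,0,-6],[0,0,-8],[0,0,-8],[0,0,-8],[0,0,-8]],"yaw":[0,0,0,0,0,0,0,0]}' 55
python3 -m handwheel '{"gripper":[-0.2,-0.2,-0.2,-0.2,-0.2,-0.2,-0.2,-0.2],"slide":[[0,0,-10],[0,0,-10],[0,0,-10],[0,0,-10],[0,0,-8],[0,0,-5],[0,0,-2],[0,0,0]],"yaw":[0,0,0,0,0,0,0,0]}' 55
python3 -m handwheel '{"gripper":[-0.2,-0.2,-0.2,-0.2,-0.2,-0.2,-0.2,-0.2],"slide":[[0,0,0],[0,0,0],[0,0,0],[0,0,0],[0,0,0],[0,0,0],[0,0,0],[0,0,0]],"yaw":[0,0,0,0,0,0,0,0]}' 55
python3 - <<'E'
from workcell import camera
import cv2,numpy as np
c=camera('scene');np.savez('scene5.npz',**c)
cv2.imwrite('pics/l5.png',cv2.resize(c['img'][90:270,270:440],None,fx=3.3,fy=3.3,interpolation=cv2.INTER_CUBIC)[:,:,::-1])
E
```

```text
time: 9.28
ee_pos: [0.5424, 0.0403, 0.0756]
tcp_rot: [180.0, 0.0, 168.8]
wrist_force: [0.4, 0.4, -2.0]
opening: 0.0402
grasp_force: 55.5
time: 9.95
ee_pos: [0.5424, 0.0403, 0.1298]
tcp_rot: [180.0, 0.0, 168.8]
wrist_force: [1.0, 0.4, -2.1]
opening: 0.0403
grasp_force: 55.5
time: 10.62
ee_pos: [0.5422, 0.0403, 0.1294]
tcp_rot: [-180.0, 0.0, 168.8]
wrist_force: [0.1, -0.2, -2.1]
opening: 0.0402
grasp_force: 55.5
```

View pics/l5.png

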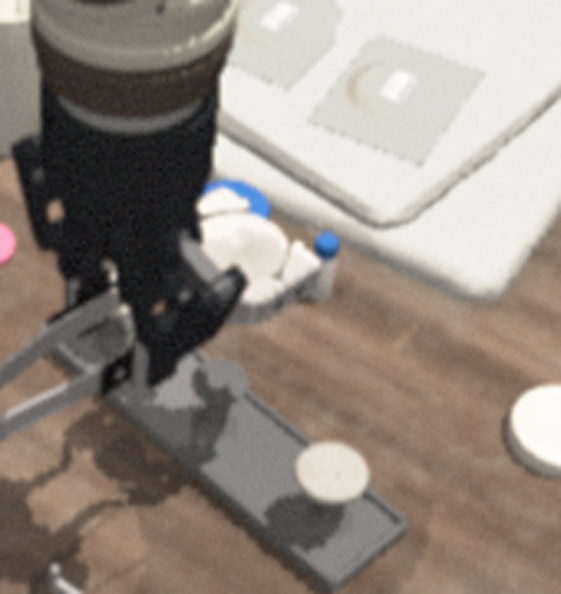

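The disc at (240,250) is held level in the jaws, 100 mm above its empty post at (225,375), and the visible small disc at (333,472) hasn't moved. The wrist force of 2.1 N matches the tongs plus the disc. I'll hand it in.

```bash
python3 -c "
from workcell import ticket
print(ticket.job_done())"
```

```text
the job is handed in; nothing more can be done
None
```

The largest disc is held level and still in the tongs, about 10 cm above the posts, and the job is handed in. No verdict came back; one small disc was seen unmoved after the lift, while the other was hidden behind the arm.

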